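# Lay the thick inking roller in the empty rest

## Task

Two rubber inking rollers lie side by side in the double roller stand. Lift the thicker one out and lay it gently in the empty single roller rest, with its spindle seated in both V saddles, and let go. Leave the thin roller lying in its place in the stand.

Things in the scene. Friction and masses are not known exactly. Their poses are not given: they have to be found in the camera images.
- thick_roller: roller to move, about 250 g: dark rubber sleeve 40 mm in diameter, 70 mm long (grasp across its middle) on a steel spindle 12 mm thick, 130 mm long, 30 mm of it bare at each end. Origin at the middle of its axis; x runs along the spindle, either way round, and it may be turned about x by any angle. Starts in either place of the stand, the thin roller in the other.
- thin_roller: the other roller, to be left alone: same spindle and sleeve length, but the sleeve is only 22 mm in diameter. Origin at the middle of its axis, x along the spindle.
- stand: double stand, fixed: pale wooden base 134 mm (x) by 150 mm (y), 12 mm thick; upright end boards 14 mm thick at x = -52 and +52 mm, each with metal V saddles (90 degrees, mouth 37 mm wide) at y = -45 and +45 mm. Rollers lie along its x, axes 60 mm above the bench; saddle tips 70 mm above it. Origin: centre of the underside, on the bench; z up.
- cradle: empty single rest, fixed: like the stand with one place. Base 134 mm (x) by 66 mm (y); end boards at x = -52 and +52 mm, 90 mm clear between them, each with a 90 degree V saddle at y = 0 (mouth 37 mm wide, tips 70 mm above the bench). A seated roller lies along x, axis 60 mm above the bench, middle over the origin, 10 mm play either way. Origin: centre of underside; z up.

How it is judged:
On the way:
1. the thick roller is lifted clear of the stand (height (world z) of thick_roller above 0.095 m and contact force between thick_roller and stand below 0.1 N), for 0.2 s.
At the end, for the whole second after the job is handed in: Thick roller released, at rest in the single rest: middle within 15 mm along and 10 mm across the rest, axis 55 to 65 mm above the bench (seated in both Vs) and within 10 degrees of the rest's x. Thin roller at rest within 20 mm of its start (x of thick_roller in the frame of cradle between -0.015 and 0.015 m and y of thick_roller in the frame of cradle between -0.01 and 0.01 m and z of thick_roller in the frame of cradle between 0.055 and 0.065 m and angle between the x axis of thick_roller and the x axis of cradle, either way round below 0.175 rad and linear speed of each of thick_roller, thin_roller below 0.02 m/s and distance of thin_roller from where it was at the start of the episode below 0.02 m); the robot touches nothing.
It fails at once if the thick roller is dropped or flung (moving faster than 0.6 m/s while the fingers do not touch it, a fall of about 18 mm) (linear speed of thick_roller above 0.6 m/s and contact force between the fingers and thick_roller below 0.05 N).
It fails at once if the thin roller is moved more than 20 mm from its place (distance of thin_roller from where it was at the start of the episode above 0.02 m).
It also fails if it takes over 45 s, if anything falls off the work surface, if the arm or the gripper's body presses on something with over 40 N, if the wrist force passes 120 N, or if a joint passes its speed limit or range.

## Robot

A 6-joint arm with a two-finger parallel gripper is mounted at the origin on a cart in front of the work surface, level with it; the furniture and walls round the work are solid. World frame = base frame: x ahead of the robot, y to its left, z up, the work surface at z = 0. Lengths are in m, angles in rad, forces in N, time in s.
With the tool pointing down it reaches from about 0.35 to 0.975 m from the base axis. Payload 7.1 kg.
Tool frame: the origin (TCP) lies at the very end of the fingers, on their centre line; the grasp point (between the pads) lies 19 mm behind it (ctrl.pinch_z is the distance from the TCP to the grasp point, in m); x points along the fingers, y is the direction in which the jaws open and shut, and the axes are right-handed (so a half turn about x gives the same grasp; the last joint's range is limited). The gripper opens to 88 mm and grips with 3 to 60 N. Pads are 20 mm wide; open, the fingers measure 115 mm over their backs; the gripper's body (75 mm by 178 mm) begins 61 mm behind the grasp point.
Start: joints at [-1.256, 0.423, 1.63, -0, 1.089, -0.019], TCP at [0.205, -0.59, 0.194] pointing down, gripper open.
Joint ranges: [-3, 3], [-0.9, 2.11], [0.09, 2.58], [-1.31, 4.45], [0.11, 2.69], [-2.54, 2.54]. Speed limits (rad/s): [2.39, 2.39, 3.01, 3.14, 3.14, 3.14].

## Interface

Orientations are given as a unit quaternion [w, x, y, z].
In Python, from plant import ctrl gives the robot as it stands.
- The arm moves only by the tool arm_command, never from a script. Its argument "motion" is a list of rows, each an object with "xyz": the shift along the world's x, y, z in m, a list of three; "turn": the turn about the world's z in degrees; "claw": the closure, from 0 (fully open) to 1 (shut). A call has 1 to 12 rows; each row is the pose to reach, as a shift and turn from the pose measured when the call began; what a row does not reach only later rows make up. A row lasts 1/10 s, in which the tool goes at most 50 mm and 8.59 degrees, less where a joint would pass 70% of its speed; a pose out of reach is approached as far as the arm can. A call with a gripper value outside its range is refused whole. The fingers move at their own pace and stop on an object; "grip_force" is the grip in N (left out, the last holds). Time passes only in rows, so rows that repeat a pose let the fingers close. It gives the time, the measured TCP pose, the force and the opening at its end, in the units of the state.
- ctrl.state(): the state, without advancing time (a new reading comes with each control period).
- ctrl.camera(name): name is "scene" or "top" or "wrist"; returns (picture, depth): 384x512x3 uint8, red, green, blue; 384x512 float32, m along the optical axis (not along the pixel's ray), 0 where there is no reading.
- ctrl.camera_params(name): a dict with "K" (3x3 intrinsics, pixels), "k1" (the pictures are not rectified: a ray, as slopes to the right and down, at radius r is drawn at 1 + k1 r^2 times it, then the intrinsics apply), "R" (3x3) and "t" (3): a world point X has camera coordinates R X + t. Camera axes: x right, y down, z forward; pixel columns grow to the right and rows downward; lengths in m; the calibration is good to about 2 mm. A picture is of the moment at which its call begins: read the wrist's pose just before it. camera_params takes no time and is no camera call; for the wrist camera it gives the pose at the moment of the call.
- ctrl.hand_in(): hands the job in, once; it reports no verdict.
The state is a dict: "clock": time; "joints": joint angles; "dq": joint speeds; "joint_torque": joint torques, N m; "tcp_pos": TCP position; "tcp_rot": TCP orientation; "force": force on the tool from outside, world axes, zero at the start; "wrist_torque": the same for the moment, N m; "width": finger opening in m.
Only numpy, scipy, OpenCV 4.12 (cv2) and the standard library are available. Lean on these libraries where they do the work, as an engineer would, in place of code of your own. Each camera call takes 0.05 s, during which the arm holds its last target. There are 200 camera calls.

## Working session

There is one attempt and no reset: what is moved stays moved. The work goes in short steps, Python scripts to look and compute and a tool call to move; the robot and the scene stay as the last step left them, time stands still between calls to the robot, and variables do not carry over. Pictures are saved under pics/ and viewed, and the job is handed in when it is done.

Besides the shell and the picture viewer there is one more tool, called after "Call:" in YAML: its name, and indented under it one key for each argument. arm_command: Moves the arm, as the interface text tells. Its arguments: {"type":"object","properties":{"motion":{"type":"array"},"grip_force":{"type":"number"}},"required":["motion"]}

```bash
mkdir -p pics; cat > h.py <<'E'
import numpy as np, cv2
from plant import ctrl
def snap(n,f):
    p=ctrl.camera_params(n); im,d=ctrl.camera(n)
    cv2.imwrite(f'pics/{f}.png',im[:,:,::-1]); np.savez(f'pics/{f}.npz',im=im,d=d,K=p['K'],k1=p['k1'],R=p['R'],t=p['t'])
    return im,d,p
def ray(p,u,v):
    K=np.array(p['K']); k=float(p['k1'])
    pts=np.stack([np.ravel(u),np.ravel(v)],1).astype(float)[:,None]
    return cv2.undistortPoints(pts,K,np.array([k,0,0,0.]))[:,0]
def world(p,u,v,d):
    s=ray(p,u,v); d=np.ravel(d)
    c=np.c_[s[:,0]*d,s[:,1]*d,d]
    return (c-np.array(p['t']))@np.array(p['R'])
def plane(p,u,v,z):
    s=ray(p,u,v); R=np.array(p['R']); o=-R.T@np.array(p['t'])
    r=np.c_[s,np.ones(len(s))]@R
    return o+r*((z-o[2])/r[:,2])[:,None]
E
python3 - <<'E'
from h import *
s=ctrl.state(); print(s)
for n in('scene','top'): 
    im,d,p=snap(n,n+'0'); print(n,p['R'],p['t'],p['k1'])
E
```

```text
{'clock': 0.0, 'joints': array([-1.25598474e+00,  4.23834376e-01,  1.63068270e+00, -3.50510170e-06,
        1.08856396e+00, -1.90387588e-02]), 'dq': array([-4.63137650e-04,  2.75332856e-05, -2.73477264e-04, -1.03990008e-03,
       -4.00938498e-05, -2.00954261e-04]), 'joint_torque': array([ 3.15843885e-03, -5.44624865e+01, -2.73669505e+01,  6.44207094e-02,
        2.28345551e-02, -1.31642605e-04]), 'tcp_pos': array([ 0.20462089, -0.58993466,  0.19320862]), 'tcp_rot': array([-0.11696675, -0.69719931, -0.11800739,  0.69735655]), 'force': array([ 0.20237696, -0.77379393,  0.39328756]), 'wrist_torque': array([ 0.01385748, -0.00520065, -0.00163988]), 'width': 0.08773925284226103}
scene [[-0.83787104 -0.5458654  -0.00175548]
 [-0.3725148   0.57413294 -0.72911185]
 [ 0.39900481 -0.61024777 -0.6843923 ]] [0.31977432 0.36492474 0.57949934] -0.014846170016591666
top [[-0.00104327 -0.99999854 -0.00135327]
 [-0.99679217  0.00114823 -0.08002528]
 [ 0.08002672  0.00126544 -0.99679192]] [-0.21279841  0.53220786  1.10735741] -0.1974517194986231
```

View pics/scene0.png

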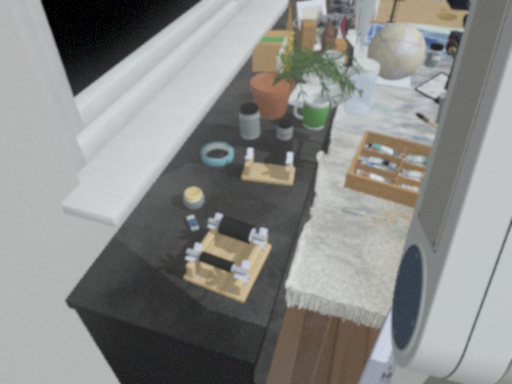

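View pics/top0.png

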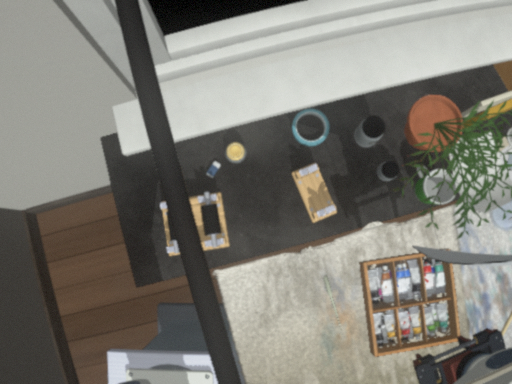

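The scene view shows the stand near (230,255) with the thick roller at about (237,228), and the empty rest at about (268,172). In the top view the thick roller is at about (210,218) and the rest at about (314,192). A bar hides part of the stand. I'll measure both next.

```bash
python3 - <<'E'
from h import *
a=np.load('pics/top0.npz'); b=np.load('pics/scene0.npz')
c=cv2.resize(a['im'][150:270,140:350],None,fx=3.6,fy=3.6,interpolation=2)[:,:,::-1]; cv2.imwrite('pics/topc.png',c)
c=cv2.resize(b['im'][140:310,170:310],None,fx=3.5,fy=3.5,interpolation=2)[:,:,::-1]; cv2.imwrite('pics/scc.png',c)
for n,q,pts in(('top',a,[(210,218),(314,192),(250,200),(320,180),(210,205),(210,230)]),('sc',b,[(237,228),(268,172),(220,262)])):
    for u,v in pts: print(n,u,v,q['d'][v,u],world(q,u,v,q['d'][v,u]).round(3))
E
```

```text
top 210 218 1.066523 [[ 0.481 -0.111  0.079]]
top 314 192 1.1362888 [[ 0.547 -0.358  0.014]]
top 250 200 1.1486776 [[ 0.529 -0.202  0.001]]
top 320 180 1.1406702 [[ 0.577 -0.373  0.012]]
top 210 205 1.0691094 [[ 0.511 -0.111  0.079]]
top 210 230 1.0621507 [[ 0.454 -0.111  0.082]]
sc 237 228 0.77278954 [[ 0.47  -0.099  0.08 ]]
sc 268 172 1.0035496 [[ 0.546 -0.354  0.014]]
sc 220 262 0.72018856 [[ 0.453 -0.016  0.073]]
```

View pics/topc.png

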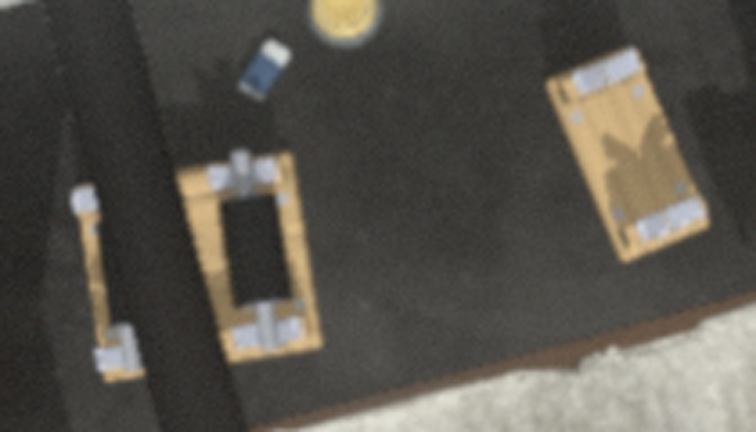

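View pics/scc.png

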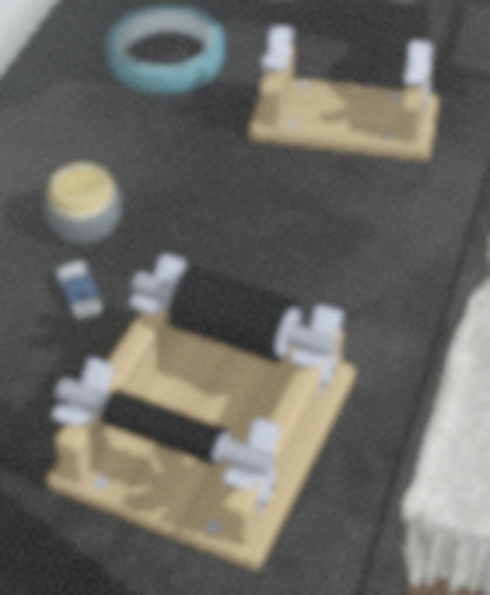

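In the crops the thick roller is on the -y side with its axis tilted a little from world x. The rest is clear and turned roughly 20°. I'll fit both from depth points.

```bash
python3 - <<'E'
from h import *
def ms(X,lab):
    r=cv2.minAreaRect(X[:,:2].astype(np.float32)*1000); print(lab,len(X),'mean',X.mean(0).round(4),'rect',np.round(r[0],1),np.round(r[1],1),round(r[2],1))
for n in('top0','scene0'):
    q=np.load(f'pics/{n}.npz'); v,u=np.mgrid[:384,:512]; d=q['d']
    X=world(q,u,v,d); im=q['im'].reshape(-1,3).astype(int); mx=im.max(1); sat=mx-im.min(1)
    ok=(d.ravel()>0)
    near=lambda x,y,r:(np.hypot(X[:,0]-x,X[:,1]-y)<r)&ok
    m=near(.48,-.105,.06)&(mx<75)&(X[:,2]>.06)&(X[:,2]<.095); ms(X[m],n+' sleeve')
    m=near(.55,-.356,.1)&(X[:,2]>.006)&(X[:,2]<.02)&(sat>35); ms(X[m],n+' cradle base')
    m=near(.55,-.356,.1)&(X[:,2]>.035)&(X[:,2]<.085); S=X[m]
    if len(S)>10:
        _,l,c=cv2.kmeans(S[:,:2].astype(np.float32),2,None,(3,50,1e-5),5,cv2.KMEANS_PP_CENTERS)
        mid=c.mean(0);dd=c[0]-c[1]; print(' saddles',c.round(4),'mid',mid,'len',np.hypot(*dd),'ang',np.degrees(np.arctan2(dd[1],dd[0])),S[:,2].min(),S[:,2].max())
    m=near(.475,-.105,.085)&(X[:,2]>.055)&(X[:,2]<.085)&(mx>90); S=X[m]
    if len(S)>10:
        _,l,c=cv2.kmeans(S[:,:2].astype(np.float32),2,None,(3,50,1e-5),5,cv2.KMEANS_PP_CENTERS)
        mid=c.mean(0);dd=c[0]-c[1]; print(' stand saddles',c.round(4),'mid',mid,'len',np.hypot(*dd),'ang',np.degrees(np.arctan2(dd[1],dd[0])))
# dark sleeve quad in topc, plane at axis height z=.06 (silhouette)
q=np.load('pics/top0.npz')
im=q['im'];sub=(im.max(2)<60)
nl,lab,st,ce=cv2.connectedComponentsWithStats((sub[198:242,192:228]).astype(np.uint8))
i=1+st[1:,4].argmax(); c=(lab==i).astype(np.uint8); cn=max(cv2.findContours(c,0,2)[0],key=cv2.contourArea)
r=cv2.minAreaRect(cn); B=cv2.boxPoints(r)+[192,198]; P=plane(q,B[:,0],B[:,1],.065); print('sil',st[i],P.round(4),P.mean(0))
E
```

```text
top0 sleeve 441 mean [ 0.4795 -0.1117  0.0769] rect [ 479.7 -110.3] [66.5 36.5] 9.7
top0 cradle base 1044 mean [ 0.5442 -0.3571  0.0125] rect [ 547.1 -357.8] [132.2  66.5] 22.3
 saddles [[ 0.499  -0.3761]
 [ 0.593  -0.3367]] mid [ 0.5459737  -0.35641426] len 0.101922184 ang -157.2451 0.03553187551142119 0.07337503527004623
 stand saddles [[ 0.5239 -0.1017]
 [ 0.4327 -0.1162]] mid [ 0.47830507 -0.10895169] len 0.09240251 ang 8.97625
scene0 sleeve 531 mean [ 0.4765 -0.1002  0.0759] rect [ 478.3 -105.2] [67.7 36.1] 9.6
scene0 cradle base 652 mean [ 0.5424 -0.3476  0.0137] rect [ 546. -354.] [130.4  66.7] 22.3
 saddles [[ 0.497  -0.3692]
 [ 0.5928 -0.33  ]] mid [ 0.5449004  -0.34961608] len 0.10342354 ang -157.75174 0.03502351549706777 0.07319129795750356
 stand saddles [[ 0.5219 -0.0901]
 [ 0.4326 -0.1046]] mid [ 0.47720298 -0.09736542] len 0.09046367 ang 9.179163
sil [ 10   7  18  29 400] [[ 0.509  -0.0879  0.065 ]
 [ 0.5145 -0.1215  0.065 ]
 [ 0.4503 -0.1325  0.065 ]
 [ 0.4447 -0.0991  0.065 ]] [ 0.47960697 -0.11025894  0.065     ]
```

```bash
python3 - <<'E'
from h import *
from scipy.spatial.transform import Rotation as Ro
s=ctrl.state(); w,x,y,z=s['tcp_rot']; M=Ro.from_quat([x,y,z,w]).as_matrix(); print(M.round(3)); print('jaw yaw',np.degrees(np.arctan2(M[1,1],M[0,1])), ctrl.pinch_z)
E
```

```text
[[-0.     0.328 -0.945]
 [ 0.001 -0.945 -0.328]
 [-1.    -0.001 -0.   ]]
jaw yaw -70.8729415587081 0.0187
```

```bash
python3 - <<'E'
from h import *
q=np.load('pics/top0.npz')
for u,v in[(130,20),(150,90),(170,170),(185,220),(200,290),(225,370)]: print(u,v,world(q,u,v,q['d'][v,u]).round(3))
v,u=np.mgrid[:384,:512]; X=world(q,u,v,q['d'])
m=(q['d'].ravel()>0)&(X[:,0]>.25)&(X[:,0]<.65)&(X[:,1]>-.65)&(X[:,1]<.05)&(X[:,2]>.09)
H=X[m]
for lo,hi in((.09,.15),(.15,.3),(.3,.6),(.6,1.2)):
    k=H[(H[:,2]>lo)&(H[:,2]<=hi)]; print(lo,hi,len(k), k.min(0).round(2) if len(k) else'', k.max(0).round(2) if len(k) else '')
E
```

```text
130 20 [[ 0.512 -0.174  1.005]]
150 90 [[ 0.488 -0.181  1.001]]
170 170 [[ 0.463 -0.187  0.998]]
185 220 [[ 0.447 -0.192  0.996]]
200 290 [[ 0.424 -0.197  0.994]]
225 370 [[ 0.396 -0.205  0.99 ]]
0.09 0.15 322 [ 0.46 -0.65  0.09] [ 0.65 -0.52  0.15]
0.15 0.3 1140 [ 0.45 -0.65  0.15] [0.65 0.05 0.21]
0.3 0.6 1147 [ 0.25 -0.65  0.3 ] [ 0.47 -0.43  0.6 ]
0.6 1.2 10391 [ 0.38 -0.5   0.6 ] [ 0.52 -0.17  1.01]
```

Call:
arm_command:
  motion:
    - {"xyz":[0.02,0.04,0.03],"turn":-2,"claw":0}
    - {"xyz":[0.274,0.481,0.03],"turn":-9.6,"claw":0}
    - {"xyz":[0.274,0.481,0.03],"turn":-9.6,"claw":0}
    - {"xyz":[0.274,0.481,0.03],"turn":-9.6,"claw":0}
    - {"xyz":[0.274,0.481,0.03],"turn":-9.6,"claw":0}
    - {"xyz":[0.274,0.481,0.03],"turn":-9.6,"claw":0}
    - {"xyz":[0.274,0.481,0.03],"turn":-9.6,"claw":0}
    - {"xyz":[0.274,0.481,0.03],"turn":-9.6,"claw":0}
    - {"xyz":[0.274,0.481,0.03],"turn":-9.6,"claw":0}
    - {"xyz":[0.274,0.481,0.03],"turn":-9.6,"claw":0}
    - {"xyz":[0.274,0.481,0.03],"turn":-9.6,"claw":0}
    - {"xyz":[0.274,0.481,0.03],"turn":-9.6,"claw":0}
  grip_force: 20

```text
clock: 1.3
tcp_pos: [0.4802, -0.1054, 0.2232]
tcp_rot: [0.059, 0.705, 0.061, -0.704]
force: [-0.8, -0.2, -0.5]
width: 0.0881
```

```bash
python3 - <<'E'
from h import *
from scipy.spatial.transform import Rotation as Ro
s=ctrl.state(); w,x,y,z=s['tcp_rot']; M=Ro.from_quat([x,y,z,w]).as_matrix(); print(s['tcp_pos'],'jaw yaw',np.degrees(np.arctan2(M[1,1],M[0,1])),s['joints'].round(2))
im,d,q=snap('wrist','w1')
v,u=np.mgrid[:384,:512]; X=world(q,u,v,d); I=im.reshape(-1,3).astype(int); mx=I.max(1)
m=(d.ravel()>0)&(np.hypot(X[:,0]-.48,X[:,1]+.11)<.06)&(mx<75)&(X[:,2]>.06)&(X[:,2]<.095); S=X[m]
r=cv2.minAreaRect(S[:,:2].astype(np.float32)*1000); print(len(S),S[:,2].max(),r)
hi=S[S[:,2]>np.quantile(S[:,2],.7)]; print(hi.mean(0))
E
```

```text
[ 0.48022982 -0.10537109  0.22323984] jaw yaw -80.24830522768193 [-0.24  0.19  1.89  0.    1.06  1.16]
1911 0.08227586632980334 ((480.43792724609375, -108.64508056640625), (68.04463195800781, 36.64441680908203), 9.257264137268066)
[ 0.48120446 -0.10891018  0.07989234]
```

View pics/w1.png

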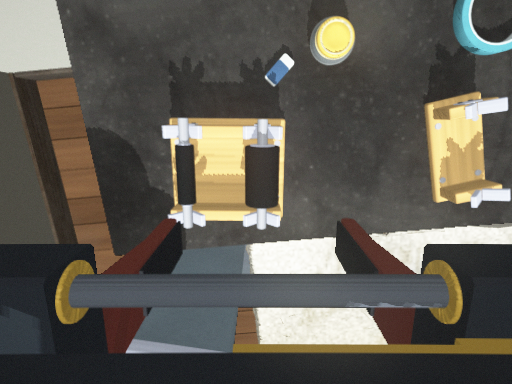

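The wrist view shows the thick roller at (262,177), the thin one at (186,175), and both are seated. The fitted centre is (0.4805, -0.109) with the top at about 80 mm, as it should be. I'll descend and grip.

Call:
arm_command:
  motion:
    - {"xyz":[0,-0.0035,-0.04],"turn":-0.5,"claw":0}
    - {"xyz":[0,-0.0035,-0.08],"turn":-0.5,"claw":0}
    - {"xyz":[0,-0.0035,-0.12],"turn":-0.5,"claw":0}
    - {"xyz":[0,-0.0035,-0.15],"turn":-0.5,"claw":0}
    - {"xyz":[0,-0.0035,-0.175],"turn":-0.5,"claw":0}
    - {"xyz":[0,-0.0035,-0.182],"turn":-0.5,"claw":0}
    - {"xyz":[0,-0.0035,-0.182],"turn":-0.5,"claw":0}
    - {"xyz":[0,-0.0035,-0.182],"turn":-0.5,"claw":0}

```text
clock: 2.15
tcp_pos: [0.4806, -0.1101, 0.042]
tcp_rot: [0.056, 0.705, 0.057, -0.704]
force: [0.3, 0.0, -0.1]
width: 0.088
```

Call:
arm_command:
  motion:
    - {"xyz":[0,0,0],"turn":0,"claw":0.3}
    - {"xyz":[0,0,0],"turn":0,"claw":0.5}
    - {"xyz":[0,0,0],"turn":0,"claw":0.6}
    - {"xyz":[0,0,0],"turn":0,"claw":0.7}
    - {"xyz":[0,0,0],"turn":0,"claw":0.8}
    - {"xyz":[0,0,0],"turn":0,"claw":0.8}
    - {"xyz":[0,0,0],"turn":0,"claw":0.8}
  grip_force: 20

```text
clock: 2.85
tcp_pos: [0.4805, -0.11, 0.042]
tcp_rot: [0.056, 0.705, 0.057, -0.704]
force: [-0.1, 0.4, -0.1]
width: 0.0354
```

```bash
python3 - <<'E'
from h import *
im,d,p=snap('scene','s2'); print(ctrl.state()['width'])
cv2.imwrite('pics/s2c.png',cv2.resize(im[170:310,170:310],None,fx=4,fy=4)[:,:,::-1])
im,d,p=snap('wrist','w2')
E
```

```text
0.032492289922312005
```

View pics/s2c.png

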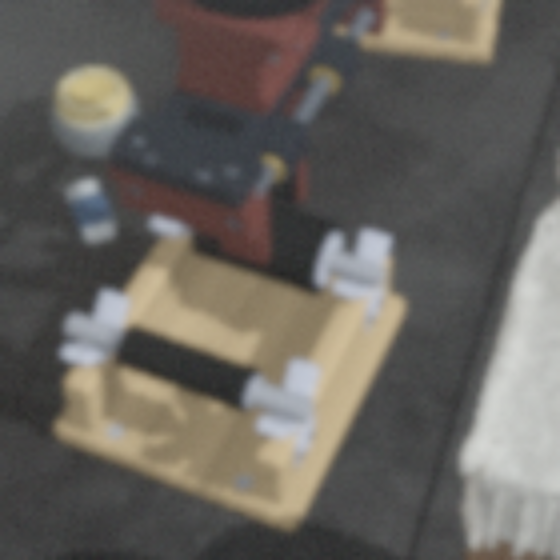

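View pics/w2.png

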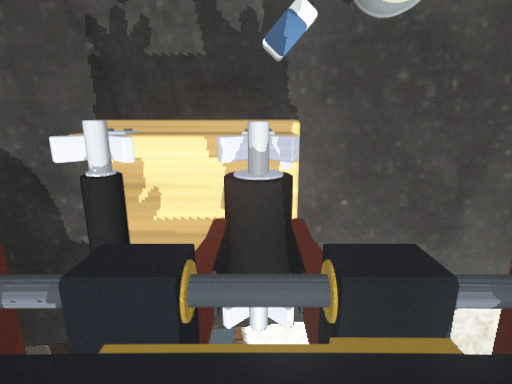

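The fingers straddle the sleeve at about (258,235) and both rollers are still seated. The width reads below 40 mm, so I'll check whether it has settled.

Call:
arm_command:
  motion:
    - {"xyz":[0,0,0],"turn":0,"claw":0.8}
    - {"xyz":[0,0,0],"turn":0,"claw":0.8}

```text
clock: 3.15
tcp_pos: [0.4803, -0.1093, 0.0419]
tcp_rot: [0.056, 0.705, 0.058, -0.705]
force: [-0.3, 2.3, -0.0]
width: 0.0323
```

Call:
arm_command:
  motion:
    - {"xyz":[0,0,0.004],"turn":0,"claw":0.8}
    - {"xyz":[0,0,0.008],"turn":0,"claw":0.8}
    - {"xyz":[0,0,0.012],"turn":0,"claw":0.8}
    - {"xyz":[0,0,0.012],"turn":0,"claw":0.8}

```text
clock: 3.55
tcp_pos: [0.4807, -0.1095, 0.0546]
tcp_rot: [0.056, 0.705, 0.057, -0.704]
force: [0.0, 0.3, -3.2]
width: 0.0322
```

```bash
python3 - <<'E'
from h import *
im,d,p=snap('scene','s3'); s=ctrl.state(); print(s['width'],s['force'])
a=cv2.resize(im[170:310,170:310],None,fx=2.8,fy=2.8); b,_,_=snap('wrist','w3')
cv2.imwrite('pics/c3.png',np.hstack([cv2.resize(a,(384,384)),b[:,100:500]])[:,:,::-1])
E
```

```text
0.032394932588373546 [ 0.92882398  0.10523551 -3.16993831]
```

View pics/c3.png

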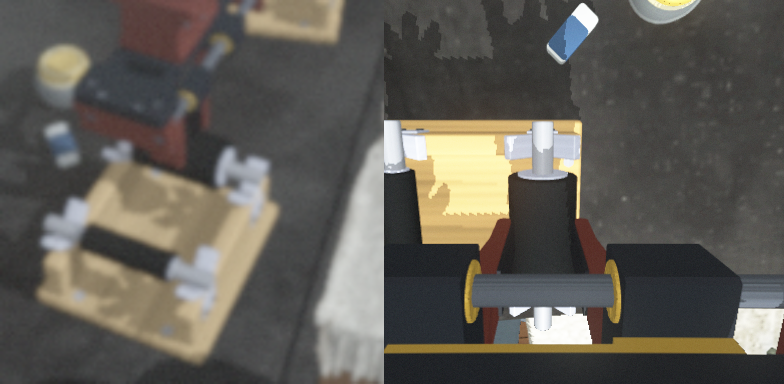

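The roller came up with the gripper: the force is about 3 N, the width is steady, and the sleeve squashes a little. Next I'll lift it and carry it over, slowly at first so the lift condition registers.

Call:
arm_command:
  motion:
    - {"xyz":[0,0,0.025],"turn":0,"claw":0.8}
    - {"xyz":[0,0,0.055],"turn":0,"claw":0.8}
    - {"xyz":[0,0,0.09],"turn":0,"claw":0.8}
    - {"xyz":[0,0,0.11],"turn":0,"claw":0.8}
    - {"xyz":[0.006,-0.02,0.11],"turn":1,"claw":0.8}
    - {"xyz":[0.016,-0.06,0.11],"turn":3,"claw":0.8}
    - {"xyz":[0.027,-0.1,0.11],"turn":5,"claw":0.8}
    - {"xyz":[0.038,-0.14,0.11],"turn":7.5,"claw":0.8}
    - {"xyz":[0.048,-0.18,0.11],"turn":10,"claw":0.8}
    - {"xyz":[0.058,-0.22,0.11],"turn":12,"claw":0.8}
    - {"xyz":[0.065,-0.245,0.11],"turn":13,"claw":0.8}
    - {"xyz":[0.065,-0.245,0.11],"turn":13,"claw":0.8}

```text
clock: 4.85
tcp_pos: [0.5461, -0.3578, 0.1641]
tcp_rot: [0.135, 0.695, 0.136, -0.693]
force: [0.4, -0.4, -0.1]
width: 0.018
```

```bash
python3 - <<'E'
from h import *
from scipy.spatial.transform import Rotation as Ro
s=ctrl.state(); w,x,y,z=s['tcp_rot']; M=Ro.from_quat([x,y,z,w]).as_matrix(); print(s['tcp_pos'],'jaw yaw',np.degrees(np.arctan2(M[1,1],M[0,1])),s['width'],s['force'],s['joints'].round(2))
def rect(X,l):
    r=cv2.minAreaRect(X[:,:2].astype(np.float32)*1000); print(l,len(X),np.round(r[0],1),np.round(r[1],1),r[2])
for n in('wrist','scene'):
    im,d,q=snap(n,n+'4')
    v,u=np.mgrid[:384,:512]; X=world(q,u,v,d); I=im.reshape(-1,3).astype(int); mx=I.max(1); sat=mx-I.min(1); ok=d.ravel()>0
    near=ok&(np.hypot(X[:,0]-.546,X[:,1]+.356)<.1)
    rect(X[near&(sat>35)&(X[:,2]>.006)&(X[:,2]<.02)],n+' base')
    S=X[near&(X[:,2]>.03)&(X[:,2]<.08)]
    if len(S)>20:
        _,l,c=cv2.kmeans(S[:,:2].astype(np.float32),2,None,(3,50,1e-5),5,cv2.KMEANS_PP_CENTERS); print('saddle clusters',c.round(4),c.mean(0),np.hypot(*(c[0]-c[1])))
    # roller: high points; fit axis line
    S=X[near&(X[:,2]>.125)&(X[:,2]<.2)&(sat<25)&(mx<75 if n=='wrist' else mx<60)]
    rect(S,n+' sleeve'); print(S.mean(0),S[:,2].max())
E
```

```text
[ 0.54608717 -0.35782191  0.16407902] jaw yaw -67.95024733551497 0.017961356552710382 [ 0.42048162 -0.38191353 -0.06740293] [-0.6   0.5   1.59  0.    1.06  0.59]
wrist base 4689 [ 554.6 -354.2] [119.8  65.8] 22.741212844848633
saddle clusters [[ 0.5024 -0.3755]
 [ 0.5962 -0.3371]] [ 0.54931796 -0.3562603 ] 0.10136921
wrist sleeve 45 [ 546.6 -357.6] [19.7 20.1] 22.887758255004883
[ 0.54686439 -0.35753266  0.19558245] 0.19942913715356345
scene base 653 [ 545.9 -354.1] [130.5  65. ] 21.88109016418457
saddle clusters [[ 0.5924 -0.3295]
 [ 0.4965 -0.368 ]] [ 0.54446286 -0.34873897] 0.10333165
scene sleeve 0 [0. 0.] [0. 0.] 0.0<stdin>:16: RuntimeWarning: Mean of empty slice.
  ret = um.true_divide(
Traceback (most recent call last):
ValueError: zero-size array to reduction operation maximum which has no identity
```

View pics/wrist4.png

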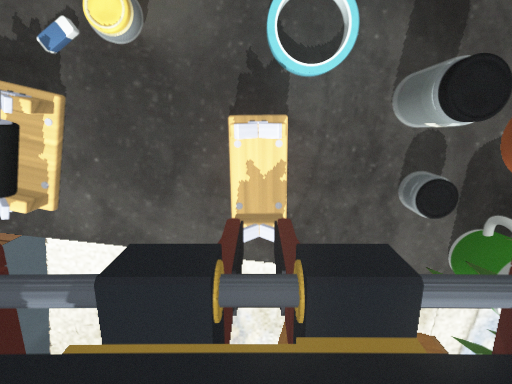

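View pics/scene4.png

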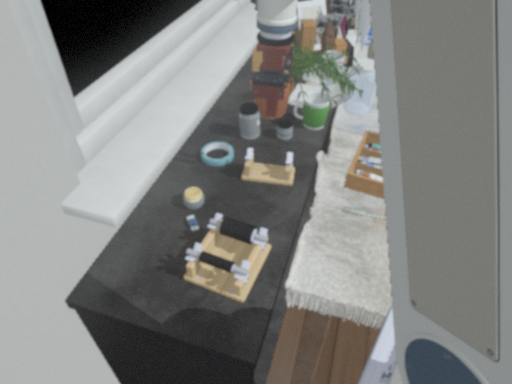

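The wrist view shows empty fingers over the rest, which is at about (258,170). In the scene view the thick roller is back in the stand at (237,228), so it slipped out of the grip during the lift. I'll go back, re-measure, and grip lower and harder.

Call:
arm_command:
  motion:
    - {"xyz":[-0.02,0.04,0.03],"turn":-2,"claw":0.4}
    - {"xyz":[-0.065,0.249,0.06],"turn":-13,"claw":0}
    - {"xyz":[-0.065,0.249,0.06],"turn":-13,"claw":0}
    - {"xyz":[-0.065,0.249,0.06],"turn":-13,"claw":0}
    - {"xyz":[-0.065,0.249,0.06],"turn":-13,"claw":0}
    - {"xyz":[-0.065,0.249,0.06],"turn":-13,"claw":0}
    - {"xyz":[-0.065,0.249,0.06],"turn":-13,"claw":0}
    - {"xyz":[-0.065,0.249,0.06],"turn":-13,"claw":0}

```text
clock: 5.75
tcp_pos: [0.4797, -0.1047, 0.224]
tcp_rot: [0.056, 0.705, 0.058, -0.704]
force: [-0.5, -0.3, -0.8]
width: 0.0784
```

```bash
python3 - <<'E'
from h import *
from scipy.spatial.transform import Rotation as Ro
s=ctrl.state(); w,x,y,z=s['tcp_rot']; M=Ro.from_quat([x,y,z,w]).as_matrix(); print(s['tcp_pos'],'jaw yaw',np.degrees(np.arctan2(M[1,1],M[0,1])),s['width'])
im,d,q=snap('wrist','w5')
v,u=np.mgrid[:384,:512]; X=world(q,u,v,d); I=im.reshape(-1,3).astype(int); mx=I.max(1)
for nm,x0,y0 in(('thick',.48,-.11),('thin',.465,-.02)):
    m=(d.ravel()>0)&(np.hypot(X[:,0]-x0,X[:,1]-y0)<.055)&(mx<75)&(X[:,2]>.045)&(X[:,2]<.1); S=X[m]
    r=cv2.minAreaRect(S[:,:2].astype(np.float32)*1000); print(nm,len(S),S[:,2].max(),np.quantile(S[:,2],.9),r)
E
```

```text
[ 0.47974347 -0.10465356  0.22398715] jaw yaw -80.76640478201833 0.07835955722686364
thick 1917 0.08205743951978652 0.08007192105632727 ((476.2676086425781, -109.72388458251953), (69.0945816040039, 36.89508056640625), 8.603424072265625)
thin 1016 0.07300291426575542 0.07113864450492181 ((466.4843444824219, -21.00249481201172), (68.50672912597656, 19.846324920654297), 8.771160125732422)
```

View pics/w5.png

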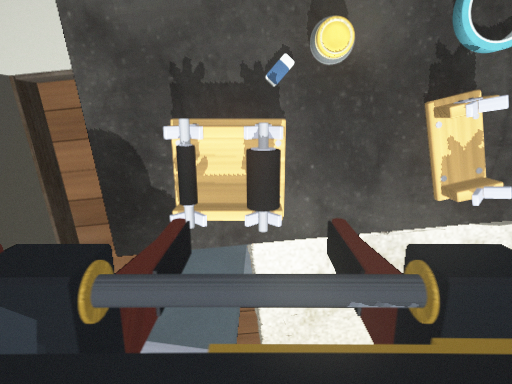

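The wrist view has the thick roller at (263,180), seated again and shifted 4 mm along. The thin roller at (187,175) hasn't moved. I'll regrasp 6 mm lower at 45 N and watch the width.

Call:
arm_command:
  motion:
    - {"xyz":[-0.0035,-0.005,-0.04],"turn":0.5,"claw":0}
    - {"xyz":[-0.0035,-0.005,-0.08],"turn":0.5,"claw":0}
    - {"xyz":[-0.0035,-0.005,-0.12],"turn":0.5,"claw":0}
    - {"xyz":[-0.0035,-0.005,-0.15],"turn":0.5,"claw":0}
    - {"xyz":[-0.0035,-0.005,-0.178],"turn":0.5,"claw":0}
    - {"xyz":[-0.0035,-0.005,-0.188],"turn":0.5,"claw":0}
    - {"xyz":[-0.0035,-0.005,-0.188],"turn":0.5,"claw":0.2}
    - {"xyz":[-0.0035,-0.005,-0.188],"turn":0.5,"claw":0.4}
    - {"xyz":[-0.0035,-0.005,-0.188],"turn":0.5,"claw":0.5}
    - {"xyz":[-0.0035,-0.005,-0.188],"turn":0.5,"claw":0.55}
    - {"xyz":[-0.0035,-0.005,-0.188],"turn":0.5,"claw":0.6}
    - {"xyz":[-0.0035,-0.005,-0.188],"turn":0.5,"claw":0.7}
  grip_force: 45

```text
clock: 7.0
tcp_pos: [0.4768, -0.1104, 0.0364]
tcp_rot: [0.059, 0.705, 0.061, -0.704]
force: [0.2, 0.6, 0.4]
width: 0.0434
```

Call:
arm_command:
  motion:
    - {"xyz":[0,0,0],"turn":0,"claw":0.9}
    - {"xyz":[0,0,0],"turn":0,"claw":0.9}
    - {"xyz":[0,0,0],"turn":0,"claw":0.9}
    - {"xyz":[0,0,0],"turn":0,"claw":0.9}

```text
clock: 7.4
tcp_pos: [0.4766, -0.11, 0.0364]
tcp_rot: [0.058, 0.705, 0.061, -0.704]
force: [-0.4, 6.2, 3.6]
width: 0.0367
```

```bash
python3 - <<'E'
from h import *
im,d,p=snap('wrist','w6'); s=ctrl.state(); print(s['width'],s['force'],s['tcp_pos'])
E
```

```text
0.03670017642775465 [-1.21148558  5.31682446  3.87054779] [ 0.47665763 -0.10997527  0.03646017]
```

View pics/w6.png

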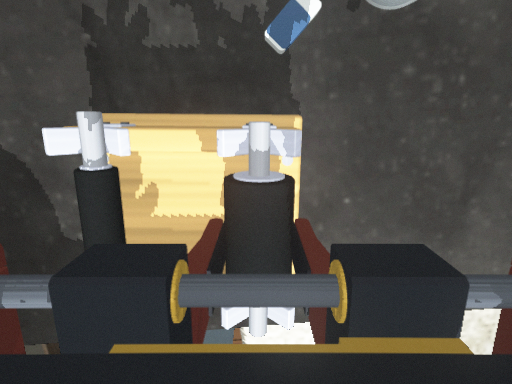

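Going lower widened the grip to 36.7 mm and the tool is pushed up about 4 N, so the pads are still biting above the axis. I'll open and go 12 mm lower, leaving the tips about 12 mm above the stand base, then grip again.

Call:
arm_command:
  motion:
    - {"xyz":[0,0,0],"turn":0,"claw":0.3}
    - {"xyz":[0,0,0],"turn":0,"claw":0.3}
    - {"xyz":[0,0,-0.006],"turn":0,"claw":0.3}
    - {"xyz":[0,0,-0.012],"turn":0,"claw":0.3}
    - {"xyz":[0,0,-0.012],"turn":0,"claw":0.45}
    - {"xyz":[0,0,-0.012],"turn":0,"claw":0.5}
    - {"xyz":[0,0,-0.012],"turn":0,"claw":0.6}
    - {"xyz":[0,0,-0.012],"turn":0,"claw":0.7}
    - {"xyz":[0,0,-0.012],"turn":0,"claw":0.9}
    - {"xyz":[0,0,-0.012],"turn":0,"claw":0.9}
    - {"xyz":[0,0,-0.012],"turn":0,"claw":0.9}
    - {"xyz":[0,0,-0.012],"turn":0,"claw":0.9}
  grip_force: 40

```text
clock: 8.65
tcp_pos: [0.4766, -0.1098, 0.0244]
tcp_rot: [0.058, 0.705, 0.061, -0.704]
force: [0.4, 2.7, -1.7]
width: 0.039
```

The width is now 39.0 mm, so the pads are across the diameter. I'll lift a little at low speed and check.

Call:
arm_command:
  motion:
    - {"xyz":[0,0,0.003],"turn":0,"claw":0.9}
    - {"xyz":[0,0,0.007],"turn":0,"claw":0.9}
    - {"xyz":[0,0,0.011],"turn":0,"claw":0.9}
    - {"xyz":[0,0,0.015],"turn":0,"claw":0.9}
    - {"xyz":[0,0,0.015],"turn":0,"claw":0.9}
    - {"xyz":[0,0,0.015],"turn":0,"claw":0.9}

```text
clock: 9.25
tcp_pos: [0.4767, -0.1099, 0.0396]
tcp_rot: [0.058, 0.705, 0.061, -0.704]
force: [0.5, 0.1, -3.3]
width: 0.0397
```

```bash
python3 - <<'E'
from h import *
im,d,q=snap('wrist','w7'); s=ctrl.state(); print(s['width'],s['force'],s['tcp_pos'])
v,u=np.mgrid[:384,:512]; X=world(q,u,v,d); mx=im.max(2).ravel()
m=(u.ravel()>215)&(u.ravel()<305)&(v.ravel()>170)&(v.ravel()<230)&(mx<75)&(X[:,2]>.05); S=X[m]
print('top of sleeve',np.quantile(S[:,2],[.5,.9,.98]))
E
```

```text
0.03918818050566731 [ 0.09973933 -0.51758266 -2.86097238] [ 0.47653867 -0.10985345  0.03948716]
top of sleeve [0.09241005 0.09508093 0.09583302]
```

View pics/w7.png

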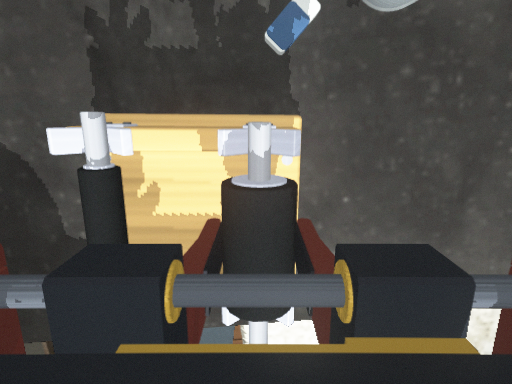

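The sleeve top is 15 mm higher than when seated and the force is about 3 N, so the hold is real. Next comes the gentle lift and carry.

Call:
arm_command:
  motion:
    - {"xyz":[0,0,0.006],"turn":0,"claw":0.9}
    - {"xyz":[0,0,0.016],"turn":0,"claw":0.9}
    - {"xyz":[0,0,0.03],"turn":0,"claw":0.9}
    - {"xyz":[0,0,0.045],"turn":0,"claw":0.9}
    - {"xyz":[0,0,0.06],"turn":0,"claw":0.9}
    - {"xyz":[0,0,0.07],"turn":0,"claw":0.9}
    - {"xyz":[0,0,0.075],"turn":0,"claw":0.9}
    - {"xyz":[0,0,0.075],"turn":0,"claw":0.9}

```text
clock: 10.1
tcp_pos: [0.477, -0.11, 0.1152]
tcp_rot: [0.058, 0.706, 0.061, -0.704]
force: [-0.2, 0.4, -3.6]
width: 0.0392
```

Call:
arm_command:
  motion:
    - {"xyz":[0.003,-0.01,0],"turn":1,"claw":0.9}
    - {"xyz":[0.009,-0.032,0],"turn":2,"claw":0.9}
    - {"xyz":[0.016,-0.058,0],"turn":3,"claw":0.9}
    - {"xyz":[0.024,-0.085,0],"turn":4.5,"claw":0.9}
    - {"xyz":[0.032,-0.113,0],"turn":6,"claw":0.9}
    - {"xyz":[0.04,-0.141,0],"turn":7.5,"claw":0.9}
    - {"xyz":[0.048,-0.168,0],"turn":9,"claw":0.9}
    - {"xyz":[0.056,-0.196,0],"turn":10.5,"claw":0.9}
    - {"xyz":[0.063,-0.222,0],"turn":12,"claw":0.9}
    - {"xyz":[0.068,-0.239,0],"turn":13,"claw":0.9}
    - {"xyz":[0.07,-0.247,0],"turn":13,"claw":0.9}
    - {"xyz":[0.07,-0.247,0],"turn":13,"claw":0.9}

```text
clock: 11.3
tcp_pos: [0.5465, -0.3573, 0.1142]
tcp_rot: [0.137, 0.694, 0.14, -0.693]
force: [0.2, -0.0, -3.2]
width: 0.0393
```

```bash
python3 - <<'E'
from h import *
from scipy.spatial.transform import Rotation as Ro
s=ctrl.state(); w,x,y,z=s['tcp_rot']; M=Ro.from_quat([x,y,z,w]).as_matrix(); print(s['tcp_pos'],'jaw yaw',np.degrees(np.arctan2(M[1,1],M[0,1])),s['width'],s['force'])
im,d,q=snap('wrist','w8')
v,u=np.mgrid[:384,:512]; X=world(q,u,v,d); I=im.reshape(-1,3).astype(int); mx=I.max(1);sat=mx-I.min(1); ok=d.ravel()>0
n=ok&(np.hypot(X[:,0]-.547,X[:,1]+.357)<.1)
def rect(X,l):
    r=cv2.minAreaRect(X[:,:2].astype(np.float32)*1000); print(l,len(X),np.round(r[0],1),np.round(r[1],1),r[2])
for l,m in(('far saddle',(X[:,2]>.055)&(X[:,2]<.08)&(sat<30)&(mx>90)&(X[:,0]>.55)),('base',(X[:,2]>.006)&(X[:,2]<.02)&(sat>35)),('spindle far',(X[:,2]>.11)&(X[:,2]<.16)&(sat<30)&(mx>80)&(X[:,0]>.56)&(u.ravel()>200)&(u.ravel()<320))):
    S=X[n&m]; rect(S,l); print(S.mean(0))
E
```

```text
[ 0.54654126 -0.35734694  0.11423485] jaw yaw -67.43116155804452 0.039320743725488966 [ 0.17079662 -0.04098599 -3.21899949]
far saddle 612 [ 595.6 -337.1] [13.7 43.3] 22.694652557373047
[ 0.59577835 -0.33678035  0.06630367]
base 1946 [ 581.5 -343. ] [60.9 65.9] 22.461368560791016
[ 0.58117272 -0.34351574  0.01206363]
spindle far 1647 [ 592.1 -339.1] [30.2 30.5] 22.075428009033203
[ 0.59045292 -0.3394171   0.15413784]
```

View pics/w8.png

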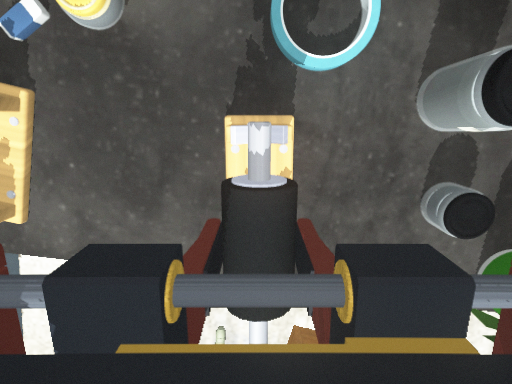

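The wrist view shows the held spindle at (260,150), centred over the far saddle at (260,135). The saddle fit puts the rest's centre at (0.5475, -0.357), which is 1 mm from the TCP. I'll lower it.

Call:
arm_command:
  motion:
    - {"xyz":[0.001,0,-0.01],"turn":0,"claw":0.9}
    - {"xyz":[0.001,0,-0.025],"turn":0,"claw":0.9}
    - {"xyz":[0.001,0,-0.04],"turn":0,"claw":0.9}
    - {"xyz":[0.001,0,-0.055],"turn":0,"claw":0.9}
    - {"xyz":[0.001,0,-0.066],"turn":0,"claw":0.9}
    - {"xyz":[0.001,0,-0.074],"turn":0,"claw":0.9}
    - {"xyz":[0.001,0,-0.08],"turn":0,"claw":0.9}
    - {"xyz":[0.001,0,-0.085],"turn":0,"claw":0.9}
    - {"xyz":[0.001,0,-0.088],"turn":0,"claw":0.9}
    - {"xyz":[0.001,0,-0.089],"turn":0,"claw":0.9}
    - {"xyz":[0.001,0,-0.089],"turn":0,"claw":0.9}

```text
clock: 12.45
tcp_pos: [0.5475, -0.3566, 0.0256]
tcp_rot: [0.137, 0.694, 0.14, -0.693]
force: [0.4, -0.4, -2.9]
width: 0.0394
```

```bash
python3 - <<'E'
from h import *
im,d,q=snap('wrist','w9'); s=ctrl.state(); print(s['width'],s['force'],s['tcp_pos'])
v,u=np.mgrid[:384,:512]; X=world(q,u,v,d); mx=im.max(2).ravel()
m=(u.ravel()>215)&(u.ravel()<305)&(v.ravel()>170)&(v.ravel()<230)&(mx<75)&(X[:,2]>.04); S=X[m]
print('top of sleeve',np.quantile(S[:,2],[.5,.9,.98]))
E
```

```text
0.03953428689804476 [ 0.1623423   0.77055049 -2.80610794] [ 0.54757024 -0.35662856  0.02571641]
top of sleeve [0.07386554 0.07870562 0.08060785]
```

View pics/w9.png

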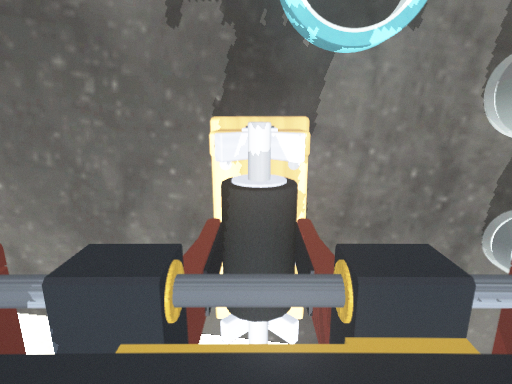

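The spindle lies in both Vs, at (260,150) and (258,325), still carried and about 1 mm up. I'll lower it the last bit and watch for the force to go off.

Call:
arm_command:
  motion:
    - {"xyz":[0,0,-0.001],"turn":0,"claw":0.9}
    - {"xyz":[0,0,-0.002],"turn":0,"claw":0.9}
    - {"xyz":[0,0,-0.002],"turn":0,"claw":0.9}

```text
clock: 12.8
tcp_pos: [0.548, -0.3571, 0.0246]
tcp_rot: [0.138, 0.694, 0.14, -0.692]
force: [-1.6, -0.7, 3.0]
width: 0.0392
```

Contact: the force went from -2.9 to +3.0 N. I'll open gently, then withdraw.

Call:
arm_command:
  motion:
    - {"xyz":[0,0,0],"turn":0,"claw":0.54}
    - {"xyz":[0,0,0],"turn":0,"claw":0.5}
    - {"xyz":[0,0,0],"turn":0,"claw":0.4}
    - {"xyz":[0,0,0],"turn":0,"claw":0.2}
    - {"xyz":[0,0,0],"turn":0,"claw":0}
    - {"xyz":[0,0,0],"turn":0,"claw":0}
    - {"xyz":[0,0,0],"turn":0,"claw":0}
    - {"xyz":[0,0,0],"turn":0,"claw":0}

```text
clock: 13.6
tcp_pos: [0.548, -0.3571, 0.0245]
tcp_rot: [0.138, 0.694, 0.14, -0.692]
force: [0.1, 0.4, -0.4]
width: 0.0866
```

Call:
arm_command:
  motion:
    - {"xyz":[0,0,0.01],"turn":0,"claw":0}
    - {"xyz":[0,0,0.03],"turn":0,"claw":0}
    - {"xyz":[0,0,0.06],"turn":0,"claw":0}
    - {"xyz":[0,0,0.1],"turn":0,"claw":0}
    - {"xyz":[0,0,0.14],"turn":0,"claw":0}
    - {"xyz":[0,0,0.18],"turn":0,"claw":0}
    - {"xyz":[0,0,0.2],"turn":0,"claw":0}
    - {"xyz":[0,0,0.2],"turn":0,"claw":0}

```text
clock: 14.4
tcp_pos: [0.5499, -0.3583, 0.2293]
tcp_rot: [0.14, 0.696, 0.138, -0.69]
force: [-0.3, 0.3, -0.5]
width: 0.0881
```

```bash
python3 - <<'E'
from h import *
im,d,q=snap('wrist','w10'); s=ctrl.state(); print(s['width'],s['force'],s['tcp_pos'],s['clock'])
v,u=np.mgrid[:384,:512]; X=world(q,u,v,d); I=im.reshape(-1,3).astype(int); mx=I.max(1); sat=mx-I.min(1)
for nm,x0,y0 in(('thick',.5475,-.357),('thin',.466,-.021)):
    m=(d.ravel()>0)&(np.hypot(X[:,0]-x0,X[:,1]-y0)<.055)&(mx<75)&(X[:,2]>.045)&(X[:,2]<.1); S=X[m]
    if len(S)<9: continue
    r=cv2.minAreaRect(S[:,:2].astype(np.float32)*1000); print(nm,len(S),np.quantile(S[:,2],.95),r)
E
```

```text
0.08771183871410178 [-0.11096485 -0.18285907  0.10486219] [ 0.54866853 -0.35750138  0.22662255] 14.45
thick 1891 0.08040718738907027 ((547.68017578125, -356.8525390625), (68.78076934814453, 37.6680908203125), 23.110361099243164)
```

View pics/w10.png

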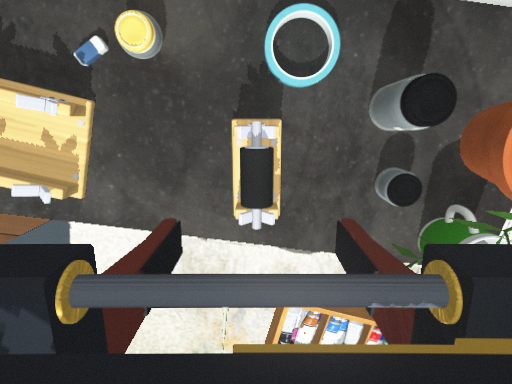

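The thick roller is seated in both saddles of the rest, sleeve at about (257,178). The fit gives (0.5477, -0.3569) with its top at 80 mm. One check of the thin roller in the scene view, then I hand in.

```bash
python3 - <<'E'
from h import *
im,d,p=snap('scene','s11')
R=[]
for q in(np.load('pics/scene0.npz'),np.load('pics/s11.npz')):
    v,u=np.mgrid[:384,:512]; X=world(q,u,v,q['d']); mx=q['im'].max(2).ravel()
    m=(np.hypot(X[:,0]-.465,X[:,1]+.017)<.05)&(mx<75)&(X[:,2]>.045)&(X[:,2]<.09)&(q['d'].ravel()>0); R.append(X[m].mean(0)); print(m.sum(),R[-1])
print('thin moved',np.linalg.norm(R[0]-R[1]))
if np.linalg.norm(R[0]-R[1])<.008: print(ctrl.hand_in())
E
```

```text
276 [ 0.46255404 -0.01462742  0.07019008]
276 [ 0.46279162 -0.01464555  0.07002624]
thin moved 0.0002891769513939638
the job is handed in; nothing more can be done
None
```

The thick roller is lying in the single rest, seated in both V saddles and released, and the job is handed in at about 14.5 s on the robot clock. One slip along the way could count against the run.

**The slip:** on the first grasp the pads gripped above the roller's axis, with the opening at 32 mm instead of 40. The roller slipped out during the lift and fell back into its place in the stand. I didn't see how far it fell, so I can't rule out that it passed the 0.6 m/s drop limit.

**The second grasp:** I gripped 17 mm lower and harder, with the opening at 39 mm. It held steadily through the lift and carry, with the roller's middle about 0.15 m above the bench and about 3 N on the wrist. It was then lowered until it touched the saddles and let go.

**Last checks:**

| Check | Measured | Expected |
|---|---|---|
| Thick roller middle | (0.5477, -0.3569) | rest centre about (0.5475, -0.357) |
| Roller angle | 23.1° | rest about 22.5° |
| Top of sleeve | 80 mm, so axis about 60 mm | axis 60 mm |
| Thin roller moved | 0.3 mm | under 20 mm |
| Gripper | open, about 0.2 m above the bench, touching nothing | touching nothing |

**Disagreements:** the grip contact sat higher than the stated 19 mm behind the fingertips. The scene camera also read about 4 mm off in y from the other two cameras, so I relied on the wrist and top views.

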